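# Stroke the grow-channel hole covers shut

## Task

Shut the five open hole covers on the white grow channel: run your fingertips lightly along the row, from the feed elbow towards the seedling in its net pot, so that the covers fold down one after another in that order and all five lie flat on the channel. Pick nothing up, and leave the net pot and the things beside the channel where they are.

Things in the scene. Friction and masses are not known exactly. Their poses are not given: they have to be found in the camera images.
- channel: White plastic grow channel fixed to the bench, 445 mm long (its y), 90 mm wide (its x), deck 52 mm above the bench. Origin on the bench under the row's centreline, z up; y runs along the row from the feed elbow (grey, y -222 mm, top 101 mm up) to the net pot (y +160 mm). Cover hinges cross it at y -135, -83, -31, +21, +73 mm, 53.5 mm up.
- row_start (a point): Point on the channel at the hinge line of the first cover, on the centreline, 55 mm above the bench (top of a shut cover). Each cover is a white plate 50 mm wide, 42 mm long along the row, 3 mm thick, over a 38 mm square hole, hinged on the hole's elbow side
- row_end (a point): Point on the channel at the free edge of the fifth cover when shut, on the centreline, 55 mm above the bench
- pot_hole (a point): Centre of the sixth hole's mouth, which has no cover and holds the net pot: on the deck, 45 mm beyond row_end
- cover1 (a joint): Hinge angle of cover 1 counted from the elbow: 0 = shut flat, 1.57 = upright, up to 2.2 (leaning back to the elbow). Starts at 1.2 to 1.85, standing up to 97 mm above the bench; pushed on its elbow-side face towards the net pot it folds down; shut, it reaches 42 mm from its hinge towards the net pot. It stays where it is left: friction 0.004 N m, no spring, cover 12 g
- cover1_edge (a point): Middle of the free edge of cover 1, 42 mm from its hinge
- cover2 (a joint): Hinge angle of cover 2 counted from the elbow: 0 = shut flat, 1.57 = upright, up to 2.2 (leaning back to the elbow). Starts at 1.2 to 1.85, standing up to 97 mm above the bench; pushed on its elbow-side face towards the net pot it folds down; shut, it reaches 42 mm from its hinge towards the net pot. It stays where it is left: friction 0.004 N m, no spring, cover 12 g
- cover2_edge (a point): Middle of the free edge of cover 2, 42 mm from its hinge
- cover3 (a joint): Hinge angle of cover 3 counted from the elbow: 0 = shut flat, 1.57 = upright, up to 2.2 (leaning back to the elbow). Starts at 1.2 to 1.85, standing up to 97 mm above the bench; pushed on its elbow-side face towards the net pot it folds down; shut, it reaches 42 mm from its hinge towards the net pot. It stays where it is left: friction 0.004 N m, no spring, cover 12 g
- cover3_edge (a point): Middle of the free edge of cover 3, 42 mm from its hinge
- cover4 (a joint): Hinge angle of cover 4 counted from the elbow: 0 = shut flat, 1.57 = upright, up to 2.2 (leaning back to the elbow). Starts at 1.2 to 1.85, standing up to 97 mm above the bench; pushed on its elbow-side face towards the net pot it folds down; shut, it reaches 42 mm from its hinge towards the net pot. It stays where it is left: friction 0.004 N m, no spring, cover 12 g
- cover4_edge (a point): Middle of the free edge of cover 4, 42 mm from its hinge
- cover5 (a joint): Hinge angle of cover 5 counted from the elbow: 0 = shut flat, 1.57 = upright, up to 2.2 (leaning back to the elbow). Starts at 1.2 to 1.85, standing up to 97 mm above the bench; pushed on its elbow-side face towards the net pot it folds down; shut, it reaches 42 mm from its hinge towards the net pot. It stays where it is left: friction 0.004 N m, no spring, cover 12 g
- cover5_edge (a point): Middle of the free edge of cover 5, 42 mm from its hinge
- net_pot: Small dark net pot with a seedling, loose in the sixth hole at the row's far end; rim 50 mm across lying on the deck, plug and leaves up to about 37 mm above the deck. Origin at its foot, 33 mm below the deck. Leave alone
- pot_a: Loose dark pot of grass, 70 mm across, 60 mm high plus 30 mm of grass, beside the channel on the side away from the robot, 125 mm from its centreline. Origin under its centre. Leave alone
- pot_b: Loose dark pot like pot_a, also beside the channel. Leave alone
- sample_jar: Loose jar with lid, 44 mm across, 60 mm high, beside the channel on the side away from the robot. Origin under its centre. Leave alone
- plug: Loose dark growing block 36 x 36 x 40 mm, on the robot's side of the channel, 95 mm from its centreline. Origin under its centre. Leave alone
- dibber: Loose wooden dibber, 115 mm long, up to 24 mm thick, lying beside the channel on the robot's side; origin on the bench under its pointed end, x towards its handle. Leave alone
- cap_disc: Loose white plastic disc 52 mm across, 12 mm thick, lying beside the channel on the robot's side. Origin under its centre. Leave alone

How it is judged:
On the way, in this order (a step that is already met when the one before it is completed fails the run):
1. the first cover from the feed elbow is folded down (below 0.6 rad) (value of joint cover1 below 0.6 rad), for 0.05 s.
2. the second cover from the feed elbow is folded down (below 0.6 rad) (value of joint cover2 below 0.6 rad), for 0.05 s.
3. the third cover from the feed elbow is folded down (below 0.6 rad) (value of joint cover3 below 0.6 rad), for 0.05 s.
4. the fourth cover from the feed elbow is folded down (below 0.6 rad) (value of joint cover4 below 0.6 rad), for 0.05 s.
5. the fifth cover from the feed elbow is folded down (below 0.6 rad) (value of joint cover5 below 0.6 rad), for 0.05 s.
At the end, for the whole second after the job is handed in: All five covers are within 0.12 rad of flat (free edge less than 5 mm up), the net pot still sits upright in its hole (within 10 mm, 0.15 rad), and the things beside the channel are within 20 mm of where they stood (value of joint each of cover1, cover2, cover3, cover4, cover5 below 0.12 rad and distance between net_pot and pot_hole below 0.042 m and horizontal distance between net_pot and pot_hole below 0.01 m and angle between net_pot's own z axis and vertical below 0.15 rad and distance of each of pot_a, pot_b, sample_jar, plug, dibber, cap_disc from where it was at the start of the episode below 0.02 m); the robot touches nothing.
It fails at once if the channel or its covers are pressed harder than 30 N (contact force between the fingers and channel above 30 N).
It fails at once if the net pot is lifted or pushed out of place by more than 15 mm (distance of net_pot from where it was at the start of the episode above 0.015 m).
It fails at once if a thing beside the channel is lifted or shifted by more than 20 mm (distance of any of pot_a, pot_b, sample_jar, plug, dibber, cap_disc from where it was at the start of the episode above 0.02 m).
It also fails if it takes over 42 s, if anything falls off the work surface, if the arm or the gripper's body presses on something with over 40 N, if the wrist force passes 120 N, or if a joint passes its speed limit or range.

## Robot

A 6-joint arm with a two-finger parallel gripper is mounted at the origin on the work surface. World frame = base frame: x ahead of the robot, y to its left, z up, the work surface at z = 0. Lengths are in m, angles in rad, forces in N, time in s.
With the tool pointing down it reaches from about 0.3 to 0.775 m from the base axis. Payload 14.6 kg.
Tool frame: the origin (TCP) lies on the centre line of the jaws, within the pads' length; the fingertips stand 11 mm ahead of it and the grasp point (between the pads) lies 8 mm behind it; z points along the fingers, y is the line along which they close (so a half turn about z gives the same grasp; the last joint's range is limited). The gripper opens to 94 mm and grips with 3 to 60 N. Pads are 16 mm wide; open, the fingers measure 119 mm over their backs; the gripper's body (75 mm by 177 mm) begins 78 mm behind the grasp point.
Start: joints at [-1.342, 0.3, 1.521, -0, 1.321, -0.067], TCP at [0.16, -0.526, 0.216] pointing down, gripper open.
Joint ranges: [-3.03, 3.03], [-0.79, 2.21], [0.23, 2.52], [-1.04, 4.18], [0, 3.07], [-2.55, 2.55]. Speed limits (rad/s): [2.22, 2.22, 2.57, 3.14, 3.14, 3.14].

## Interface

Orientations are given as a unit quaternion [x, y, z, w].
In Python, from plant import read_state, snapshot, job_done, search_frame, trace gives the robot as it stands.
- The arm moves only by the shell command python3 -m jog 'ROWS' [FORCE]. ROWS is JSON, a list that holds one entry, the list of rows, each a list of 7 numbers: the shift along the world's x, y, z in m, then the turn, a rotation vector about the world's x, y, z in rad, then the closure in counts, from 0 (fully open) to 255 (shut). In form: [[[x, y, z, ax, ay, az, jaw], ...]]. A call has 1 to 8 rows; each row is the pose to reach, as a shift and turn from the pose commanded when the call began; what a row does not reach only later rows make up. A row lasts 1/8 s, in which the tool goes at most 62.5 mm and 10.7 degrees, less where a joint would pass 70% of its speed; a pose out of reach is approached as far as the arm can. A call with a gripper value outside its range is refused whole. The fingers move at their own pace and stop on an object; FORCE is the grip in N (left out, the last holds). Time passes only in rows, so rows that repeat a pose let the fingers close. It gives the time, the measured TCP pose, the force, the opening and the grip force at its end, in the units of the state.
- read_state(): the state, without advancing time (a new reading comes with each control period).
- snapshot(name): name is "scene" or "top" or "wrist"; returns a dict with "img" (384x512x3 uint8, red, green, blue), "fovy" (degrees; the focal length in pixels is half the picture's height over the tangent of half this angle, whatever the lens; pixels are square), "cx", "cy" (the principal point, pixels), "k1" (the pictures are not rectified: a ray, as slopes to the right and down, at radius r is drawn at 1 + k1 r^2 times it, then the intrinsics apply), "R" (3x3) and "t" (3): a world point X has camera coordinates R X + t. Camera axes: x right, y down, z forward; pixel columns grow to the right and rows downward; lengths in m; the calibration is good to about 2 mm. A picture is of the moment at which its call begins. There is no depth.
- job_done(): hands the job in; it is judged then, once.
Trained networks look in a picture, given as the dict that the camera call returned (one of the last four; its "shot" number tells which), for a name from the list of things; names that differ only in an ending like _2 or _b are one class to them, and where a whole thing is asked for, a point or a joint stands for the part that bears it (a point fixed in the world has none). Each returns a list of dicts, best first, with "confidence" (0 to 1); they miss things now and then, are a little off and sometimes report something else, mostly with a low value. They report only what shows in the picture. A call takes as long as a camera call.
- search_frame(picture, query): "uv" ([column, row] in pixels, amid what is visible of it).
- trace(picture, query): "region" (384x512 bool, what is visible of it) and "uv" ([column, row] in pixels, amid what is visible of it).
The state is a dict: "t": time; "joints": joint angles; "qd": joint speeds; "tau": joint torques, N m; "tcp_pos": TCP position; "tool_rot": TCP orientation; "wrist_force": force on the tool from outside, world axes, zero at the start; "torque": the same for the moment, N m; "opening": finger opening in m; "finger_force": force on a finger pad.
Only numpy, scipy, OpenCV 4.12 (cv2) and the standard library are available. Lean on these libraries where they do the work, as an engineer would, in place of code of your own. Each camera call takes 0.05 s, during which the arm holds its last target. There are 200 camera calls.

## Working session

There is one attempt and no reset: what is moved stays moved. The work goes in short steps, Python scripts to look and compute and a shell command to move; the robot and the scene stay as the last step left them, time stands still between calls to the robot, and variables do not carry over. Pictures are saved under pics/ and viewed, at most 10 in all, crops included, and the job is handed in when it is done.

```bash
mkdir -p pics; cat > h.py <<'E'
import numpy as np, cv2
from plant import *
def K(s):
    f=s["img"].shape[0]/2/np.tan(np.radians(s["fovy"])/2)
    return np.array([[f,0,s["cx"]],[0,f,s["cy"]],[0,0,1.]]), np.array([s["k1"],0,0,0,0.])
def ray(s,uv):
    k,d=K(s); p=cv2.undistortPoints(np.array([[uv]],float),k,d)[0,0]
    R=np.array(s["R"]);t=np.array(s["t"]); return -R.T@t, R.T@np.array([p[0],p[1],1])
def at(s,uv,z):
    o,d=ray(s,uv); return o+d*(z-o[2])/d[2]
def proj(s,X):
    k,d=K(s); return cv2.projectPoints(np.array(X,float).reshape(-1,1,3),cv2.Rodrigues(np.array(s["R"]))[0],np.array(s["t"],float),k,d)[0][:,0]
E
python3 - <<'E'
from h import *
for n in ["scene","top"]:
    s=snapshot(n); cv2.imwrite(f"pics/{n}.png",s["img"][...,::-1])
    print(n,-np.array(s["R"]).T@s["t"])
    for q in ["channel","net_pot","pot_a","sample_jar","plug","dibber","cap_disc","cover1"]:
        for r in search_frame(s,q)[:5]: 
            print(q,np.round(r["uv"]),round(r["confidence"],2),at(s,r["uv"],.052).round(3))
print(read_state())
E
```

```text
scene [ 0.92442853 -0.37549008  0.78735785]
channel [210. 214.] 0.75 [ 0.532 -0.079  0.052]
net_pot [298. 157.] 0.66 [0.561 0.136 0.052]
net_pot [234. 282.] 0.17 [ 0.661 -0.146  0.052]
pot_a [234. 282.] 0.94 [ 0.661 -0.146  0.052]
pot_a [287. 246.] 0.67 [ 0.679 -0.032  0.052]
sample_jar [322. 217.] 0.66 [0.684 0.058 0.052]
plug [258. 147.] 0.63 [0.485 0.099 0.052]
dibber [140. 180.] 0.62 [ 0.377 -0.119  0.052]
cap_disc [285. 246.] 0.46 [ 0.676 -0.035  0.052]
cover1 [219. 194.] 0.73 [ 0.513 -0.036  0.052]
cover1 [265. 172.] 0.72 [0.539 0.061 0.052]
cover1 [194. 211.] 0.62 [ 0.507 -0.095  0.052]
cover1 [242. 184.] 0.57 [0.527 0.009 0.052]
cover1 [163. 227.] 0.53 [ 0.492 -0.157  0.052]
top [0.51568105 0.02385686 0.89174999]
channel [297. 215.] 0.82 [ 0.524 -0.057  0.052]
channel [248. 205.] 0.39 [0.545 0.048 0.052]
net_pot [209. 198.] 0.77 [0.559 0.129 0.052]
pot_a [340. 150.] 0.7 [ 0.663 -0.147  0.052]
pot_a [282. 143.] 0.66 [ 0.676 -0.025  0.052]
sample_jar [238. 144.] 0.89 [0.673 0.07  0.052]
sample_jar [338. 151.] 0.68 [ 0.66  -0.142  0.052]
plug [212. 244.] 0.83 [0.463 0.12  0.052]
[... 398 characters left out ...]
0.545 0.055 0.052]
{'t': 0.9, 'joints': array([-1.34160113e+00,  2.99884356e-01,  1.52095784e+00,  2.45578729e-06,
        1.32069973e+00, -6.65500106e-02]), 'qd': array([-0.00043323, -0.00150019,  0.00028743, -0.00121743, -0.00140453,
        0.00051277]), 'tau': array([-8.84698256e-04, -5.31652987e+01, -3.52906072e+01,  7.07108108e-02,
        2.12868489e-02, -1.29901689e-06]), 'tcp_pos': array([ 0.16032488, -0.52612207,  0.21647202]), 'tool_rot': array([9.89086799e-01, 1.47333986e-01, 3.24613375e-06, 2.51831934e-05]), 'wrist_force': array([-0.15030747, -0.27909605, -0.78707726]), 'torque': array([ 0.04613527,  0.03967405, -0.02470198]), 'finger_force': 0.0, 'opening': 0.09417121203873763}
```

View pics/top.png

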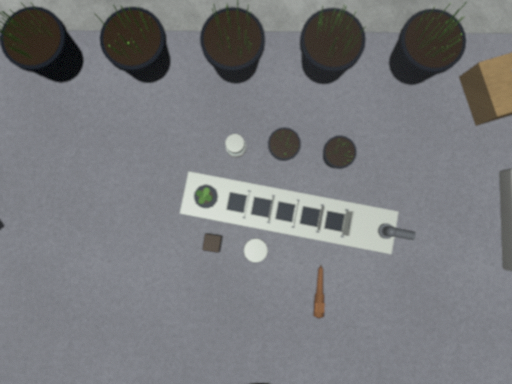

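View pics/scene.png

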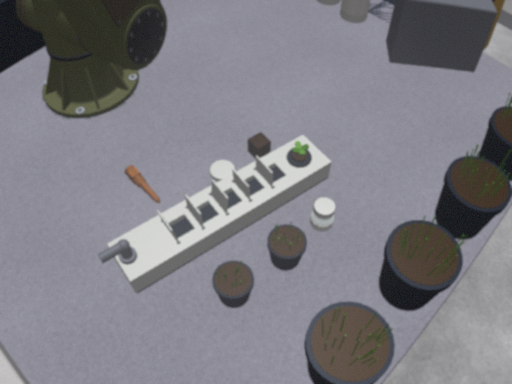

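The top view shows the white channel with corners near (188,172), (180,213), (391,253) and (398,211). The elbow is at (390,231), the net pot at (205,196) and the covers stand at columns 230–350. The scene view agrees with this.

```bash
cat > m.py <<'E'
from h import *
from scipy.optimize import least_squares
s=snapshot("top"); g=s["img"]
r=trace(s,"channel")[0]["region"].astype(np.uint8)
m=cv2.morphologyEx(((g.min(2)>150)).astype(np.uint8),cv2.MORPH_OPEN,np.ones((3,3)))
n,l,st,c=cv2.connectedComponentsWithStats(m); 
big=1+np.argmax(st[1:,4]); 
for name,mm in (("white",(l==big).astype(np.uint8)),("trace",r)):
    cn=max(cv2.findContours(mm,0,2)[0],key=cv2.contourArea)
    pts=cv2.convexHull(cn)[:,0]; W=np.array([at(s,p,.052)[:2] for p in pts])
    (c0,sz,a)=cv2.minAreaRect((W*1000).astype(np.float32)); print(name,c0,sz,a,st[big])
def edge(X,th): # cover edges, per-cover angle
    pass
sc=snapshot("scene")
np.save("s.npy",[s,sc],allow_pickle=True)
e=trace(s,"net_pot")[0]; print("net",at(s,e["uv"],.06))
E
python3 m.py
```

```text
white (530.134765625, -38.433197021484375) (452.6601867675781, 93.435546875) 79.55681610107422 [ 180  171  219   83 7006]
trace (526.7424926757812, -59.32670593261719) (486.94830322265625, 91.48433685302734) 79.57299041748047 [ 180  171  219   83 7006]
net [0.56159031 0.13243945 0.06      ]
```

```bash
python3 -m jog '[[[0.043,0.041,0,0,0,0.15,255],[0.086,0.082,0,0,0,0.3,255],[0.129,0.123,0,0,0,0.45,255],[0.172,0.164,0,0,0,0.6,255],[0.215,0.205,0,0,0,0.75,255],[0.258,0.246,0,0,0,0.9,255],[0.3,0.287,0,0,0,1.05,255],[0.34,0.328,0,0,0,1.093,255]]]' 10
python3 - <<'E'
from h import *
s,sc=np.load("s.npy",allow_pickle=True)
a=np.radians(79.56);u=np.array([np.cos(a),np.sin(a),0]);v=np.array([u[1],-u[0],0]);O=np.array([.5327,-.0245,0])
out=[]
for p in (s,sc):
    P=lambda x,y,z:proj(p,O+v*x+u*y+np.array([0,0,z]))[0]
    im=cv2.resize(p["img"][...,::-1],None,fx=3,fy=3,interpolation=cv2.INTER_CUBIC)
    for h in (-.135,-.083,-.031,.021,.073):
        q=[P(x,y,.052) for x,y in((-.019,h+.002),(.019,h+.002),(.019,h+.04),(-.019,h+.04))]
        cv2.polylines(im,[np.round(np.array(q)*3+1).astype(np.int32)],True,(0,0,255),1)
    q=[P(x,-.176,.057) for x in(-.0125,.0125)]+[P(0,.160,.052),P(0,-.222,.101)]
    for z in q: cv2.circle(im,tuple(np.round(z*3+1).astype(int)),4,(0,255,0),1)
    c=P(0,-.02,.052)*3
    x0,y0=int(c[0]-390),int(c[1]-(150 if p is s else 290)); out.append(im[max(y0,0):,max(x0,0):][:300 if p is s else 580,:780])
cv2.imwrite("pics/o1.png",out[0]);cv2.imwrite("pics/o2.png",out[1])
E
```

```text
t: 2.1
tcp_pos: [0.5016, -0.1965, 0.2166]
tool_rot: [0.767, 0.641, 0.0, 0.0]
wrist_force: [0.3, -2.0, 0.7]
opening: 0.0175
finger_force: 0.0
```

View pics/o1.png

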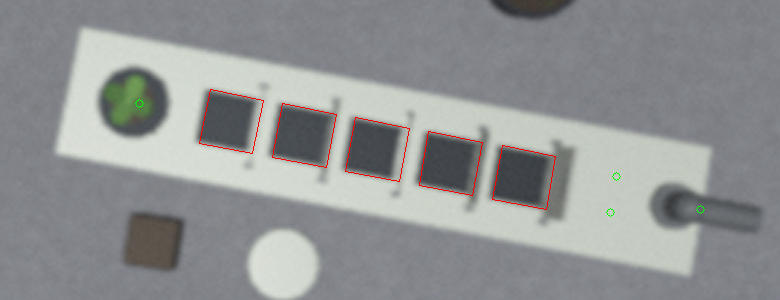

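View pics/o2.png

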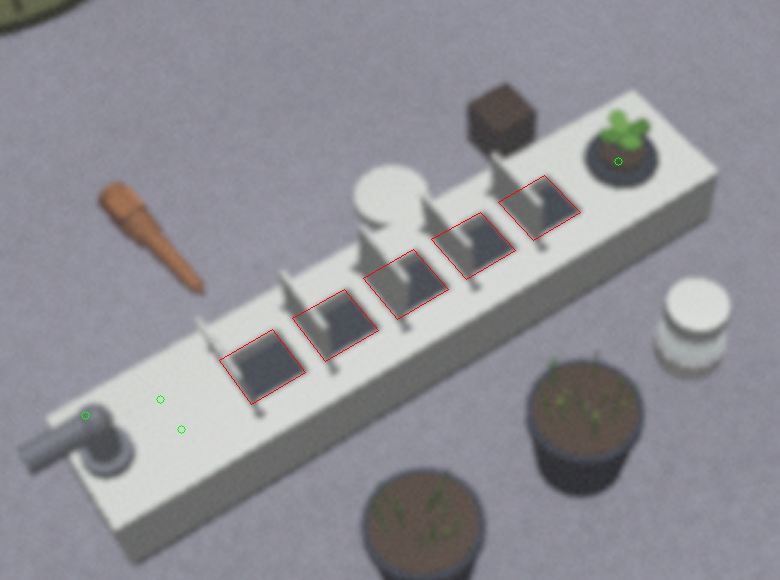

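The overlay shows the model about 3 mm short towards the pot, so I take the origin as y+3 mm. The start gap is clear: finger dots at column 613, elbow post edge at 650, cover 1 at 575. Next I descend there.

```bash
python3 -m jog '[[[0,0,-0.03,0,0,0,255],[0,0,-0.06,0,0,0,255],[0,0,-0.09,0,0,0,255],[0,0,-0.115,0,0,0,255],[0,0,-0.135,0,0,0,255],[0,0,-0.145,0,0,0,255],[0,0,-0.148,0,0,0,255],[0,0,-0.148,0,0,0,255]]]'
python3 - <<'E'
from h import *
print(read_state()["tcp_pos"],read_state()["wrist_force"])
s=snapshot("scene"); cv2.imwrite("pics/d.png",cv2.resize(s["img"][100:320,80:370,::-1],None,fx=2.5,fy=2.5))
E
```

```text
t: 3.1
tcp_pos: [0.5006, -0.1982, 0.0689]
tool_rot: [0.768, 0.64, 0.0, 0.0]
wrist_force: [-0.2, 0.5, 0.3]
opening: 0.0006
finger_force: 0.0
[ 0.50055596 -0.19821131  0.06893727] [-0.21261917  0.46991922  0.31574211]
```

View pics/d.png

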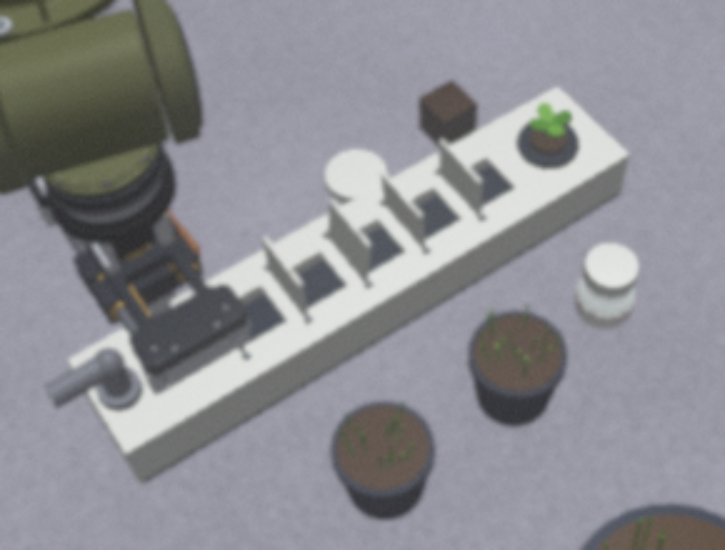

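```bash
python3 -m jog '[[[0.0014,0.0079,-0.001,0,0,0,255],[0.0029,0.0157,-0.001,0,0,0,255],[0.0043,0.0236,-0.001,0,0,0,255],[0.0058,0.0315,-0.001,0,0,0,255],[0.0072,0.0393,-0.001,0,0,0,255],[0.0087,0.0472,-0.001,0,0,0,255],[0.0101,0.0551,-0.001,0,0,0,255],[0.0116,0.0629,-0.001,0,0,0,255]]]'
python3 - <<'E'
from h import *
s=snapshot("scene"); cv2.imwrite("pics/e.png",cv2.resize(s["img"][100:320,80:370,::-1],None,fx=2.5,fy=2.5))
E
```

```text
t: 4.15
tcp_pos: [0.512, -0.1346, 0.0674]
tool_rot: [0.768, 0.64, -0.0, -0.0]
wrist_force: [0.2, -0.3, -0.2]
opening: 0.0004
finger_force: 0.0
```

View pics/e.png

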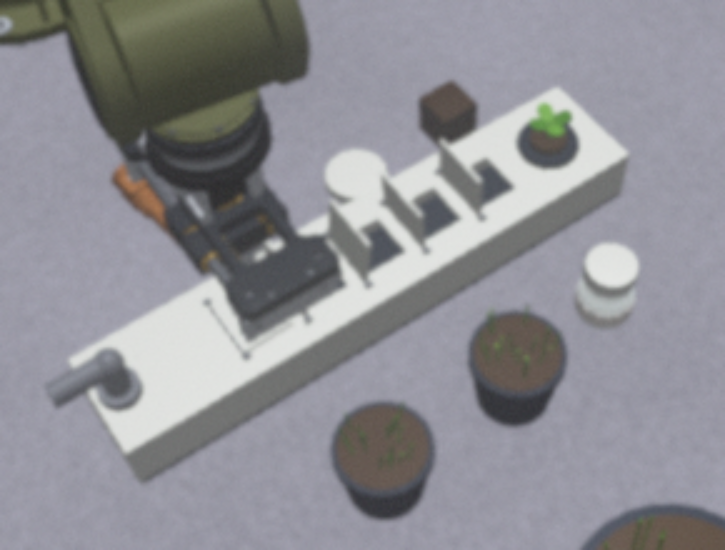

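Cover 1 is flat, its outline showing around (245,330). Covers 3 to 5 still stand. I carry on.

```bash
python3 -m jog '[[[0.0014,0.0079,0,0,0,0,255],[0.0029,0.0157,0,0,0,0,255],[0.0043,0.0236,0,0,0,0,255],[0.0058,0.0315,0,0,0,0,255],[0.0072,0.0393,0,0,0,0,255],[0.0087,0.0472,0,0,0,0,255],[0.0101,0.0551,0,0,0,0,255],[0.0116,0.0629,0,0,0,0,255]]]'
python3 -m jog '[[[0.0014,0.0079,0,0,0,0,255],[0.0029,0.0157,0,0,0,0,255],[0.0043,0.0236,0,0,0,0,255],[0.0058,0.0315,0,0,0,0,255],[0.0072,0.0393,0,0,0,0,255],[0.0087,0.0472,0,0,0,0,255],[0.0101,0.0551,0,0,0,0,255],[0.0116,0.0629,0,0,0,0,255]]]'
python3 -m jog '[[[0.0014,0.0079,0,0,0,0,255],[0.0029,0.0157,0,0,0,0,255],[0.0043,0.0236,0,0,0,0,255],[0.0058,0.0315,0,0,0,0,255],[0.0072,0.0393,0,0,0,0,255],[0.0087,0.0472,0,0,0,0,255],[0.0101,0.0551,0,0,0,0,255],[0.0116,0.0629,0,0,0,0,255]]]'
```

```text
t: 5.2
tcp_pos: [0.5236, -0.0718, 0.0674]
tool_rot: [0.768, 0.64, -0.0, -0.0]
wrist_force: [0.0, 0.5, -0.6]
opening: 0.0006
finger_force: 0.0
t: 6.2
tcp_pos: [0.5352, -0.009, 0.0675]
tool_rot: [0.768, 0.64, -0.0, 0.0]
wrist_force: [-1.2, -2.2, 2.9]
opening: 0.0005
finger_force: 1.9
t: 7.2
tcp_pos: [0.5468, 0.054, 0.0674]
tool_rot: [0.768, 0.64, 0.0, -0.0]
wrist_force: [0.1, -0.7, 0.1]
opening: 0.0008
finger_force: 0.1
```

```bash
python3 -m jog '[[[0.0014,0.0079,0,0,0,0,255],[0.0029,0.0157,0,0,0,0,255],[0.0043,0.0236,0,0,0,0,255],[0.0043,0.0236,0,0,0,0,255],[0.0043,0.0236,0.02,0,0,0,255],[0.0043,0.0236,0.06,0,0,0,255],[0.0043,0.0236,0.11,0,0,0,255],[0.0043,0.0236,0.15,0,0,0,255]]]'
python3 -m jog '[[[-0.03,-0.04,0,0,0,0,255],[-0.06,-0.08,0,0,0,0,255],[-0.09,-0.12,0,0,0,0,255],[-0.11,-0.17,0,0,0,0,255],[-0.13,-0.22,0,0,0,0,255],[-0.15,-0.27,0,0,0,0,255],[-0.17,-0.32,0,0,0,0,255],[-0.17,-0.32,0,0,0,0,255]]]'
python3 - <<'E'
from h import *
s=snapshot("scene"); cv2.imwrite("pics/f.png",cv2.resize(s["img"][100:320,80:370,::-1],None,fx=2.7,fy=2.7,interpolation=2))
E
```

```text
t: 8.2
tcp_pos: [0.551, 0.0769, 0.2195]
tool_rot: [0.768, 0.64, 0.0, 0.0]
wrist_force: [0.2, 0.6, -1.1]
opening: 0.0008
finger_force: 0.0
t: 9.2
tcp_pos: [0.3797, -0.2454, 0.2174]
tool_rot: [0.77, 0.638, -0.0, 0.0]
wrist_force: [0.5, 0.7, -0.9]
opening: 0.0004
finger_force: 0.0
```

View pics/f.png

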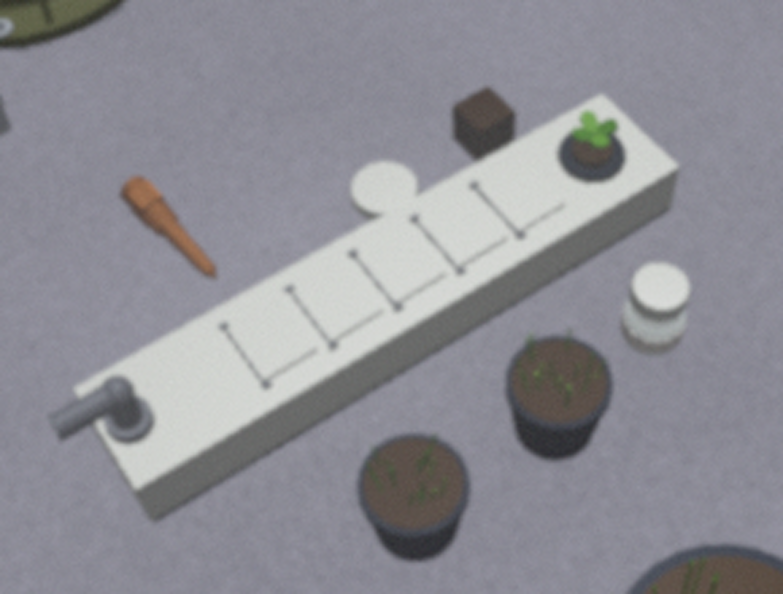

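All five covers lie flat, with hinges from (265,383) to (520,235). The net pot and the things beside the channel are where they were, and the arm is clear.

```bash
python3 -c "
from plant import job_done; print(job_done())"
```

```text
the job is handed in; nothing more can be done
None
```

The job is handed in: one light fingertip sweep from the elbow shut all five covers, which lie flat in the last picture with the net pot and the loose things unmoved; the hand-in returned no verdict.

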